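# Space and lock the lens of an analyser's optics module

## Robot

A 6-joint arm with a two-finger parallel gripper is mounted at the origin on the work surface. World frame = base frame: x ahead of the robot, y to its left, z up, the work surface at z = 0. Lengths are in m, angles in rad, forces in N, time in s.
With the tool pointing down it reaches from about 0.225 to 0.875 m from the base axis. Payload 3.4 kg.
Tool frame: the origin (TCP) lies at the very end of the fingers, on their centre line; the grasp point (between the pads) lies 19 mm behind it; z points along the fingers, y is the direction in which the jaws open and shut (so a half turn about z gives the same grasp; the last joint's range is limited). The gripper opens to 85 mm and grips with 20 to 120 N. Pads are 22 mm wide; open, the fingers measure 114 mm over their backs; the gripper's body (76 mm by 85 mm) begins 54 mm behind the grasp point. The pads swing forward as they close: fully open they stand 13 mm farther back than shut.
Start: joints at [1.124, 0.276, 1.505, -0, 1.361, -0.121], TCP at [0.184, 0.545, 0.231] pointing down, gripper open.
Joint ranges: [-2.89, 2.89], [-0.75, 2.08], [0.22, 2.7], [-1.18, 4.32], [0.11, 2.71], [-2.7, 2.7]. Speed limits (rad/s): [2.57, 2.57, 3.14, 3.14, 3.14, 3.14].

## Interface

Orientations are given as a unit quaternion [w, x, y, z].
In Python, from rig import manip gives the robot as it stands. The module is installed in compiled form; this text tells all that it offers.
- The arm moves only by the tool carry_out, never from a script. Its argument "moves" is one flat list of numbers, 5 for each row, row after row: the opening in per cent of the stroke, from 0 (shut) to 100 (fully open), then the shift along the world's x, y, z in cm, then the turn about the world's z in rad. A call has exactly 10 rows; each row shifts and turns the commanded pose from where the row before left it; what a row does not reach is not made up. A row lasts 1/10 s, in which the tool goes at most 50 mm and 8.59 degrees, less where a joint would pass 70% of its speed; a pose out of reach is approached as far as the arm can. A call is refused whole if a number of a shift passes 5 or a number of a turn 0.15, either way. A call with a gripper value outside its range is refused whole. The fingers move at their own pace and stop on an object; "squeeze" is the grip in N (left out, the last holds). Time passes only in rows, so rows that do not move let the fingers close, or fill a call up. It gives the time, the measured TCP pose, the force and the opening at its end, in the units of the state.
- manip.get_state(): the state, without advancing time (a new reading comes with each control period).
- manip.get_image(name): name is "side" or "top" or "wrist"; returns the picture (480x640x3 uint8, red, green, blue); there is no depth.
- manip.camera_info(name): a dict with "fov_y" (degrees; the focal length in pixels is half the picture's height over the tangent of half this angle, whatever the lens; pixels are square), "cx", "cy" (the principal point, pixels), "dist" ([k1, k2, p1, p2, k3] as OpenCV has them; the pictures are not rectified), "rvec" (rotation vector, rad) and "tvec" (3), from world to camera coordinates, as OpenCV has them; the wrist camera has in their place "hand_eye" (4x4, takes a point from camera to tool coordinates, whose origin is the TCP and whose axes are the flange's). Camera axes: x right, y down, z forward; pixel columns grow to the right and rows downward; lengths in m; the calibration is good to about 2 mm. A picture is of the moment at which its call begins: read the wrist's pose just before it. camera_info takes no time and is no camera call.
- manip.sign_off(): hands the job in, once; it reports no verdict.
The state is a dict: "clock": time; "qpos": joint angles; "qd": joint speeds; "effort": joint torques, N m; "position": TCP position; "ee_rot": TCP orientation; "contact_force": force on the tool from outside, world axes, zero at the start; "moment": the same for the moment, N m; "width": finger opening in m.
Only numpy, scipy, OpenCV 4.12 (cv2) and the standard library are available. Lean on these libraries where they do the work, as an engineer would, in place of code of your own. Each camera call takes 0.05 s, during which the arm holds its last target. There are 200 camera calls.

## Task

Slide the long thin spacer bar, standing upright as it is, into the gap between the lens housing and the detector block of the optics module until it is fully home against the stop inside. Then take the two-pin spanner from its rest, set both its pins fully into the two holes of the lock ring, and with the spanner, not the fingers, turn the ring clockwise (from above) until it comes up against its stop. Lift the spanner out and lay it back on its rest as it was, leaving the spacer home and everything else where it stands.

Things in the scene. Friction and masses are not known exactly. Their poses are not given: they have to be found in the camera images.
- module: fixed optics module. Origin on the counter under it, z up (mm below in this frame). Base plate 8 thick, x -90 to 45, y -72 to 88. On it, x -36 to 36, tops at z 44: aluminium lens housing (y 4.5 to 76.5) and grey detector block (y -60.5 to -12.5). The 17 mm gap between them is centred on y -4. Base plate is bare for 49 mm before the gap. Lock ring on the housing, axis at x 0, y 40.5
- gap_seat (a point): where the spacer bar's centre lies when fully home (module frame: x -33.5, y -4, z 23 mm); x axis points into the gap, z up. The bar then sticks out of the mouth by 40 mm
- ring (a joint): turn of the lock ring, rad: grows clockwise seen from above; stop (tight) at 1.25, other end at 0; starts between 0.05 and 0.45. It stays where left, takes about 0.1 N m to turn, does not rise or sink. A short black line on the ring meets a black line on the housing when tight
- ring_top (a point): centre of the lock ring's top face (56 mm over the counter), turning with it; z up along its axis, x through its two holes. Dark steel ring, outer diameter 66, inner 26, 12 mm thick; two round holes of 8 mm diameter, opposite each other 22 mm from the axis, open down to the housing 12 mm below the top
- ring_hole (a point): mouth centre of one of the two holes, on the ring's top face, 22 mm along +x of point ring_top
- spanner: two-pin spanner, about 140 g. Origin: middle of its steel bar's underside; z up, x along the bar. Bar 84 x 18 x 8 mm (x, y, z); two round-ended 5 mm pins at x +-22 mm stand 9 mm down from the bar. Black upright handle (40 along x, 16 along y) from the bar's top to z 58 mm, gripped across y. Fully engaged, the bar lies on the ring. Half a turn about z gives the same tool
- rest: fixed grey plastic rest for the spanner, 116 x 50 mm, origin under its centre, z up, x along the spanner's bar. Two ledges (x 30 to 48 mm either side, 36 mm wide in y), 24 mm over the counter, carry the bar's ends, pins hanging between; beyond each a lip rises to 30 mm: the bar has 6 mm of play at either end
- rest_top (a point): where the spanner's origin lies when it is laid on the rest: middle between the ledges, at their height (24 mm over the counter)
- spacer: spacer bar, plain aluminium, 85 (x) x 14 (y) x 30 mm (z), about 95 g; origin at its centre; starts standing on its 85 x 14 face, on the mat. Either end may go first
- stub: shorter, thicker aluminium block on the same mat, 58 (x) x 24 (y) x 30 mm (z), origin at its centre; it does not belong to the job
- mat: black rubber mat 160 x 130 x 3 mm, fixed; the two bars stand on it, 55 to 75 mm apart; origin under its centre
- pot: clear specimen pot, 40 mm wide, 50 mm tall, a bystander
- vial: amber vial, 32 mm wide, 60 mm tall, a bystander
- screwdriver: screwdriver with a black handle, 170 mm long, lying on the counter, a bystander
- gap_mouth (a point): middle of the gap's open end, at the plate's top (module frame: x -36, y -4, z 8 mm); x axis points into the gap. Gap 17 mm wide, 36 mm high, 45 mm deep to the face of a fixed stop. A steel strap bridges it 33 to 47 mm in from the mouth (underside z 44, top z 48 mm), so the bar must go in along x
Mind the look-alikes: they are no part of the job. What is shaped like the spacer but purple is not meant.

How it is judged:
By the outcome, as a careful person would: the job done as asked, in the order asked, and still so for the second after the job is handed in, with the robot touching nothing.
It also fails if it takes over 61 s, if anything falls off the work surface, if the arm or the gripper's body presses on something with over 40 N, if the wrist force passes 120 N, or if a joint passes its speed limit or range.

## Working session

There is one attempt and no reset: what is moved stays moved. The work goes in short steps, Python scripts to look and compute and a tool call to move; the robot and the scene stay as the last step left them, time stands still between calls to the robot, and variables do not carry over. Pictures are saved under pics/ and viewed, about 8 in all and at most 12, crops included, and the job is handed in when it is done.

Besides the shell and the picture viewer there is one more tool, called as a command line: name --argument value ..., lists and objects as JSON in quotes. carry_out: Moves the arm, as the interface text tells. Its arguments: {"type":"object","properties":{"moves":{"type":"array","items":{"type":"number"}},"squeeze":{"type":"number"}},"required":["moves"]}

```bash
mkdir -p pics; cat > h.py <<'E'
import numpy as np, cv2
from rig import manip
def K(n):
    c=manip.camera_info(n); f=240/np.tan(np.radians(c["fov_y"])/2)
    return np.array([[f,0,c["cx"]],[0,f,c["cy"]],[0,0,1.]]),np.array(c["dist"],float),c
def qR(q):
    from scipy.spatial.transform import Rotation as R
    return R.from_quat([q[1],q[2],q[3],q[0]]).as_matrix()
def pose(n,st=None):
    k,d,c=K(n)
    if "rvec" in c:
        return k,d,cv2.Rodrigues(np.array(c["rvec"],float))[0],np.array(c["tvec"],float).reshape(3)
    H=np.array(c["hand_eye"]); T=np.eye(4); T[:3,:3]=qR(st["ee_rot"]); T[:3,3]=st["position"]
    M=np.linalg.inv(T@H); return k,d,M[:3,:3],M[:3,3]
def px2w(n,uv,z,st=None):
    k,d,R,t=pose(n,st); uv=np.array(uv,float).reshape(-1,1,2)
    p=cv2.undistortPoints(uv,k,d).reshape(-1,2); o=-R.T@t
    r=np.c_[p,np.ones(len(p))]@R
    return o+r*((np.broadcast_to(z,len(p))-o[2])/r[:,2])[:,None]
def w2px(n,P,st=None):
    k,d,R,t=pose(n,st)
    return cv2.projectPoints(np.array(P,float).reshape(-1,1,3),cv2.Rodrigues(R)[0],t,k,d)[0].reshape(-1,2)
def snap(n,f):
    st=manip.get_state(); im=manip.get_image(n)[:,:,::-1].copy(); cv2.imwrite("pics/"+f,im); return im,st
E
python3 - <<'E'
from h import *
snap("top","top1.png");im,st=snap("wrist","w1.png");snap("side","s1.png")
print(st)
for n in("top","side","wrist"):print(n,manip.camera_info(n))
E
```

```text
{'clock': 0.05, 'qpos': array([ 1.12401170e+00,  2.76583500e-01,  1.50612458e+00, -1.99342605e-09,
        1.36071478e+00, -1.20997641e-01]), 'qd': array([-0.00130253, -0.00030202, -0.00130895, -0.00022271,  0.00073244,
       -0.00133489]), 'effort': array([ 1.81256069e-03, -4.18070340e+01, -2.46678776e+01, -1.64687372e-04,
        5.31935613e-03, -2.35522543e-05]), 'position': array([0.18380412, 0.54427101, 0.23044969]), 'ee_rot': array([-2.56313185e-04,  1.62174003e-01,  9.86761752e-01, -8.78474445e-04]), 'contact_force': array([ 0.84312552, -0.44890602, -0.27393976]), 'moment': array([ 0.00704297, -0.04265457, -0.02150017]), 'width': 0.08515736113459095}
top {'fov_y': 57.24513288632856, 'cx': 322.24684336816716, 'cy': 234.77458530639245, 'dist': array([-0.05743354,  0.        ,  0.        ,  0.        ,  0.        ]), 'rvec': array([ 1.98137971, -2.23490732,  0.23309459]), 'tvec': array([-0.01217686,  0.53709376,  0.76872695])}
side {'fov_y': 56.79109696349362, 'cx': 321.3558228765492, 'cy': 233.89414265075771, 'dist': array([-0.11346096,  0.        ,  0.        ,  0.        ,  0.        ]), 'rvec': array([ 0.357691  , -2.71865937,  1.31318594]), 'tvec': array([0.47447749, 0.16403646, 0.75237982])}
wrist {'fov_y': 62.69281884091342, 'cx': 315.4131594241031, 'cy': 238.24002696109787, 'dist': array([-0.05038096,  0.        ,  0.        ,  0.        ,  0.        ]), 'hand_eye': array([[ 3.47849089e-04, -9.52826520e-01, -3.03515241e-01,
         7.94909434e-02],
       [ 9.99999378e-01,  9.93297469e-06,  1.11488461e-03,
        -8.69795941e-05],
       [-1.05927681e-03, -3.03515440e-01,  9.52825931e-01,
        -1.42592168e-01],
       [ 0.00000000e+00,  0.00000000e+00,  0.00000000e+00,
         1.00000000e+00]])}
```

View pics/top1.png

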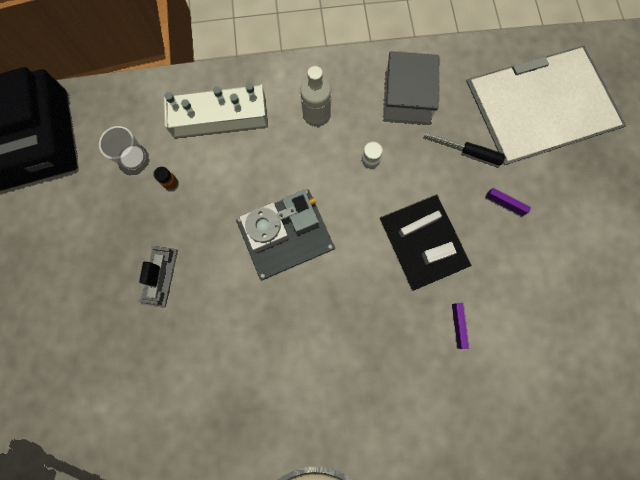

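The top view shows these things, with pixel positions:
- Module at about (285,235), with its ring at (263,226).
- Spanner on its rest at (160,275).
- Mat at (425,242). On it the thin, long aluminium bar at (420,223) fits the spacer, and the shorter, thicker one at (440,252) is the stub.
- Purple look-alikes at (508,202) and (460,326).

Next I'll enlarge a crop to confirm.

```bash
python3 - <<'E'
from h import *
im=cv2.imread("pics/top1.png")
a=cv2.resize(im[185:285,235:335],None,fx=4,fy=4,interpolation=3)
b=cv2.resize(im[192:292,375:475],None,fx=4,fy=4,interpolation=3)
c=cv2.resize(im[240:312,130:190],None,fx=4,fy=4,interpolation=3)
o=np.zeros((600,800,3),np.uint8);o[:400,:400]=a;o[:400,400:]=b
c=cv2.resize(im[255:305,130:190][:, :],None,fx=4,fy=4);o[400:600,:240]=c
cv2.imwrite("pics/crop1.png",o)
for nm,uv,z in [("spacer",(421,223),.033),("stub",(440,252),.033),("ring",(263,226),.056),("spanner",(158,276),.03),("mat corners",(381,216),.003),("",(435,196),.003),("",(471,265),.003),("",(414,290),.003),("pl",(261,279),.008),("pl",(334,249),.008),("pl",(309,191),.008),("pl",(237,219),.008)]:
    print(nm,px2w("top",[uv],z).round(4))
# bright blobs on mat
g=cv2.cvtColor(im,cv2.COLOR_BGR2GRAY)[200:275,395:462]
m=(g>140).astype(np.uint8)
for ct in cv2.findContours(m,0,2)[0]:
    if cv2.contourArea(ct)>60:
        r=cv2.minAreaRect(ct); bp=cv2.boxPoints(r)+[395,200]; w=px2w("top",bp,.033); print(bp.round(1).tolist(),w.mean(0).round(4),np.linalg.norm(np.diff(w,axis=0),axis=1).round(4))
        e=[w[1]-w[0],w[2]-w[1]];e=max(e,key=np.linalg.norm);print("yaw",np.arctan2(e[1],e[0]))
E
```

```text
spacer [[ 0.5372 -0.2709  0.033 ]]
stub [[ 0.4761 -0.2978  0.033 ]]
ring [[0.5625 0.0329 0.056 ]]
spanner [[0.4952 0.2465 0.03  ]]
mat corners [[ 0.5678 -0.2002  0.003 ]]
 [[ 0.5964 -0.3167  0.003 ]]
 [[ 0.447  -0.3634  0.003 ]]
 [[ 0.4121 -0.2425  0.003 ]]
pl [[0.469 0.052 0.008]]
pl [[ 0.511  -0.0971  0.008 ]]
pl [[ 0.6364 -0.0615  0.008 ]]
pl [[0.5954 0.0893 0.008 ]]
[[424.2, 250.6], [451.9, 241.0], [455.9, 252.6], [428.2, 262.2]] [ 0.4769 -0.2981  0.033 ] [0.058  0.0236 0.0577]
yaw -1.3597528722824423
[[400.6, 228.2], [437.8, 209.6], [440.8, 215.6], [403.6, 234.2]] [ 0.5395 -0.2709  0.033 ] [0.0836 0.0133 0.0834]
yaw -1.2261365325713924
[[395.0, 200.0], [419.0, 200.0], [419.0, 209.0], [395.0, 209.0]] [ 0.5775 -0.2497  0.033 ] [0.0475 0.0184 0.0473]
yaw -1.6902325824984625
```

View pics/crop1.png

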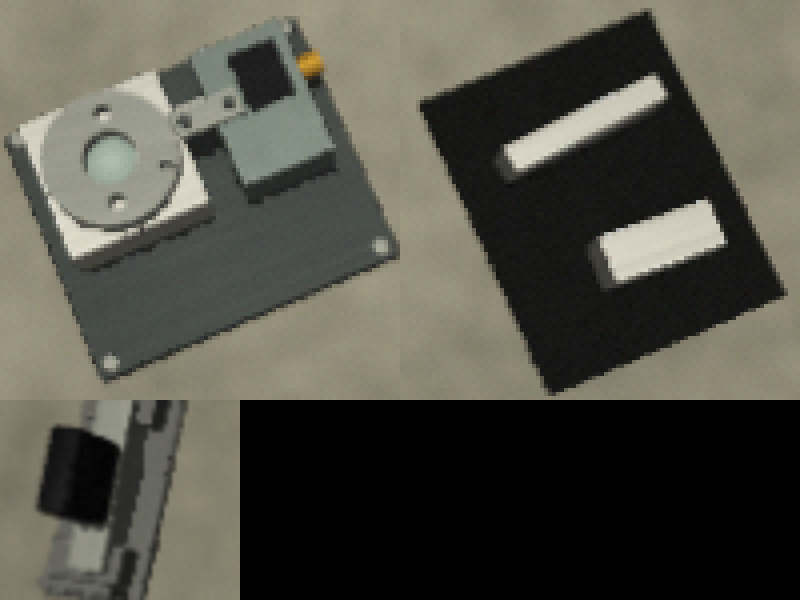

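The crop confirms the spacer. It measures 83.5 x 13.3 mm, centred at (0.5395,-0.271). The stub measures 58 x 23.6 mm. Now I'll move the wrist camera over the rest.

carry_out --moves '[45,3.45,-3.3,0,-0.1,45,3.45,-3.3,0,-0.1,45,3.45,-3.3,0,-0.1,45,3.45,-3.3,0,-0.1,45,3.45,-3.3,0,-0.1,45,3.45,-3.3,0,-0.1,45,3.45,-3.3,0,-0.1,45,3.45,-3.3,0,-0.1,45,3.45,-3.3,0,-0.1,45,0,0,0,0]'

```text
clock: 1.15
position: [0.4989, 0.2436, 0.2307]
ee_rot: [0.002, 0.578, 0.816, -0.0]
contact_force: [-0.8, -0.5, 1.0]
width: 0.0384
```

```bash
python3 - <<'E'
from h import *
im,st=snap("wrist","w2.png"); np.save("w2.npy",st,allow_pickle=True)
print(st["position"],st["qd"].round(3),st["clock"])
E
```

```text
[0.49892815 0.24355212 0.23074443] [ 0.072 -0.024  0.038  0.083  0.043 -0.01 ] 1.15
```

carry_out --moves '[45,1,-4.2,0,0,45,1,-4.2,0,0,45,1,-4.2,0,0,45,1,-4.2,0,0,45,1,-4.2,0,0,45,0.5,-2,0,0,45,0,0,0,0,45,0,0,0,0,45,0,0,0,0,45,0,0,0,0]'

```text
clock: 2.2
position: [0.5491, 0.0193, 0.2314]
ee_rot: [-0.0, 0.574, 0.819, 0.0]
contact_force: [0.2, 1.1, 1.3]
width: 0.0385
```

```bash
python3 - <<'E'
from h import *
im,st=snap("wrist","w3.png"); np.save("w3.npy",st,allow_pickle=True)
print(st["position"],st["qd"].round(3),st["clock"])
E
```

```text
[0.54906974 0.01934965 0.23135459] [-0.004  0.    -0.001 -0.002 -0.001  0.001] 2.2
```

carry_out --moves '[45,-0.2,-4.5,0,0,45,-0.2,-4.5,0,0,45,-0.2,-4.5,0,0,45,-0.2,-4.5,0,0,45,-0.2,-4.5,0,0,45,0,-2,0,0,45,0,0,-2,0,45,0,0,-3,0,45,0,0,0,0,45,0,0,0,0]'

```text
clock: 3.25
position: [0.5396, -0.2265, 0.1814]
ee_rot: [-0.001, 0.575, 0.818, 0.0]
contact_force: [0.8, -0.0, 0.5]
width: 0.0385
```

```bash
python3 - <<'E'
from h import *
im,st=snap("wrist","w4.png"); np.save("w4.npy",st,allow_pickle=True)
print(st["position"],st["ee_rot"],st["qd"].round(3),st["clock"],st["width"])
a=cv2.imread("pics/w2.png");b=cv2.imread("pics/w3.png")
o=np.vstack([np.hstack([cv2.resize(x,(400,300),interpolation=3) for x in (a,b)]),np.hstack([cv2.resize(im,(400,300),interpolation=3),np.zeros((300,400,3),np.uint8)])])
cv2.imwrite("pics/m1.png",o)
E
```

```text
[ 0.53957679 -0.22651121  0.18137634] [-5.05398189e-04  5.74870059e-01  8.18244559e-01  3.72352297e-05] [ 0.    -0.02  -0.037 -0.002 -0.003  0.   ] 3.25 0.03847763874128846
```

View pics/m1.png

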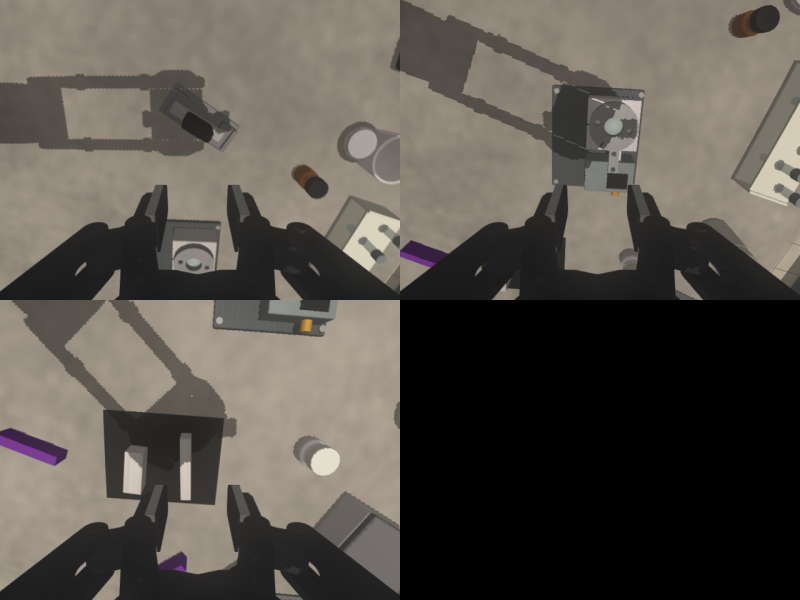

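Wrist pictures: rest and spanner at about (320,190) in w2, module at about (960-640,220) in w3, and the spacer between the fingers at (296,267) in w4. I'll overlay the top-view estimates on enlarged crops.

```bash
cat >> h.py <<'E'
def box(x0,x1,y0,y1,z): return np.array([[x0,y0,z],[x1,y0,z],[x1,y1,z],[x0,y1,z]])/1e3
def place(P,x,y,yaw):
    c,s=np.cos(yaw),np.sin(yaw); P=np.asarray(P,float); return np.c_[x+c*P[:,0]-s*P[:,1],y+s*P[:,0]+c*P[:,1],P[:,2]]
def crop(im,n,st,loops,x0,y0,w,h,s):
    o=cv2.resize(im[y0:y0+h,x0:x0+w],None,fx=s,fy=s,interpolation=3)
    for L,col in loops:
        p=((w2px(n,L,st)-[x0,y0]+.5)*s-.5).round().astype(int); cv2.polylines(o,[p],True,col,1)
    return o
def circ(x,y,r,z): t=np.linspace(0,6.28,24)[:-1]; return np.c_[x+r*np.cos(t),y+r*np.sin(t),0*t+z]/1e3
E
cat > o.py <<'E'
from h import *
ld=lambda f:np.load(f,allow_pickle=True).item()
G,Rd,Y=(0,255,0),(0,0,255),(0,255,255)
yw=.276; c,s=np.cos(yw),np.sin(yw); mx=.5528-(c*-.0225-s*.008); my=-.0043-(s*-.0225+c*.008); print("module",mx,my)
a=crop(cv2.imread("pics/w4.png"),"wrist",ld("w4.npy"),[(place(box(-42.5,42.5,-7,7,33),.5395,-.2709,1.916),G),(place(box(-29,29,-12,12,33),.4769,-.2981,1.782),G)],160,170,200,160,2)
L=[(box(-90,45,-72,88,8),G),(box(-36,36,4.5,76.5,44),G),(box(-36,36,-60.5,-12.5,44),G),(circ(0,40.5,33,56),Y)]
b=crop(cv2.imread("pics/w3.png"),"wrist",ld("w3.npy"),[(place(l,mx,my,yw),k) for l,k in L],210,120,200,200,2)
L=[(box(-58,58,-25,25,0),G),(box(-42,42,-9,9,32),Rd),(box(-20,20,-8,8,82),Y)]
d=crop(cv2.imread("pics/w2.png"),"wrist",ld("w2.npy"),[(place(l,.49,.24,1.37),k) for l,k in L],240,120,160,130,2.5)
o=np.zeros((600,800,3),np.uint8)
o[:320,:400]=a;o[:400,400:]=b;o[:,:][320-0:320,:]=0
d=cv2.resize(d,(345,280));o[320:600,:345]=d
cv2.imwrite("pics/ov1.png",o)
E
python3 o.py
```

```text
module 0.5766285201240485 -0.005865767766244552
```

View pics/ov1.png

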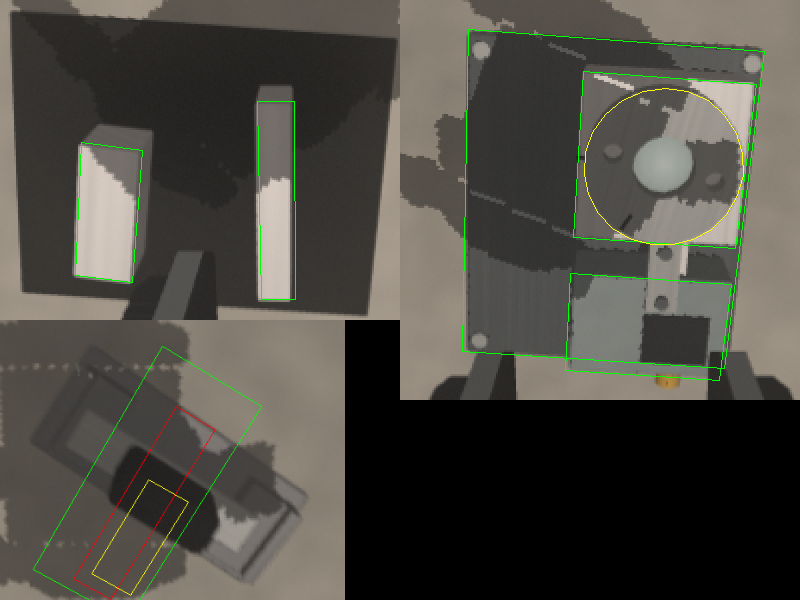

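The spacer and module estimates agree with the wrist view to about 1 mm. The rest yaw I guessed is wrong, and I'll redo it from close up. Next I grasp the spacer about 25 mm towards its left end, with the opening kept small to clear the stub.

carry_out --moves '[45,-0.43,-1.05,-2,0,45,-0.43,-1.05,-3,0,45,0,0,-4,0,45,0,0,-4,0,45,0,0,-2.5,0,45,0,0,-1.1,0,45,0,0,-0.8,0,45,0,0,0,0,0,0,0,0,0,0,0,0,0,0]' --squeeze 50

```text
clock: 4.3
position: [0.5321, -0.2489, 0.0091]
ee_rot: [0.002, 0.575, 0.818, 0.0]
contact_force: [0.8, -0.7, -0.2]
width: 0.0128
```

carry_out --moves '[0,0,0,0,0,0,0,0,0,0,0,0,0,0,0,0,0,0,0,0,0,0,0,1,0,0,0,0,2,0,0,0,0,2,0,0,0,0,1,0,0,0,0,0,0,0,0,0,0,0]'

```text
clock: 5.3
position: [0.5306, -0.248, 0.0671]
ee_rot: [-0.0, 0.575, 0.818, 0.0]
contact_force: [-0.3, 0.5, -1.3]
width: 0.0128
```

```bash
python3 - <<'E'
from h import *
im,st=snap("wrist","w5.png"); np.save("w5.npy",st,allow_pickle=True)
print(st["position"],st["ee_rot"],st["clock"],st["width"],st["contact_force"],st["moment"])
cv2.imwrite("pics/w5c.png",im[120:480,140:500])
g=px2w("wrist",[[406/1,100]],0,st)
# rest from w2 crop picks
s2=np.load("w2.npy",allow_pickle=True).item()
uv=np.array([[90,347],[307,497],[243,582],[30,440]],float);uv=[240,120]+(uv-[0,320])/2.156
for z in(0,.03):
    w=px2w("wrist",uv,z,s2);print(w.round(4).tolist(),w.mean(0),np.linalg.norm(np.diff(w,axis=0),axis=1))
E
```

```text
[ 0.53056534 -0.24796912  0.06708631] [-2.79179359e-04  5.75248217e-01  8.17978857e-01  2.48458479e-05] 5.3 0.012817855866426892 [-0.28933818  0.46655788 -1.25949754] [-0.00826664  0.03422071 -0.02757901]
[[0.4486, 0.291, 0.0], [0.5606, 0.2611, 0.0], [0.5478, 0.214, 0.0], [0.4359, 0.2444, 0.0]] [0.49822298 0.25262871 0.        ] [0.11594766 0.04876091 0.11601355]
[[0.4504, 0.2931, 0.03], [0.5534, 0.2656, 0.03], [0.5417, 0.2224, 0.03], [0.4387, 0.2503, 0.03]] [0.49604486 0.25786464 0.03      ] [0.10662416 0.04483998 0.10668475]
```

View pics/w5c.png

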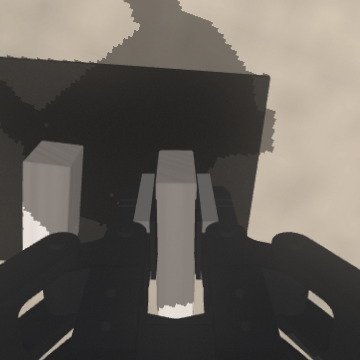

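The bar is held (opening 12.8 mm) and the rest comes out at (0.498,0.2526), yaw -0.261, with a footprint of 116 x 49 mm. In the crop, the trailing top edge of the bar is at row 182, between the fingers. Next I carry it to just before the gap mouth.

carry_out --moves '[0,-0.6,2.08,2,0.148,0,-0.6,2.08,1,0.148,0,-0.6,2.08,0,0.148,0,-0.6,2.08,0,0.148,0,-0.6,2.08,0,0.148,0,-0.6,2.08,0,0.148,0,-0.6,2.08,0,0.148,0,-0.6,2.08,0,0.148,0,-0.6,2.08,0,0.148,0,-0.6,2.08,0,0.148]'

```text
clock: 6.35
position: [0.4698, -0.0392, 0.0963]
ee_rot: [-0.001, -0.13, 0.992, 0.0]
contact_force: [0.3, 0.3, -1.3]
width: 0.0131
```

carry_out --moves '[0,0,0,-2,0.022,0,0,0,-2,0,0,0,0,-2,0,0,0,0,0,0,0,0,0,0,0,0,0,0,0,0,0,0,0,0,0,0,0,0,0,0,0,0,0,0,0,0,0,0,0,0]'

```text
clock: 7.35
position: [0.4711, -0.0403, 0.0376]
ee_rot: [0.0, -0.138, 0.99, -0.0]
contact_force: [0.6, 0.3, -2.3]
width: 0.0133
```

```bash
cat > o2.py <<'E'
from h import *
im,st=snap("wrist","w6.png"); np.save("w6.npy",st,allow_pickle=True)
q=st["ee_rot"];R=qR(q);print(st["position"].round(4),"jaw",np.arctan2(R[1,1],R[0,1]),"Rz",R[2].round(4),st["clock"],st["width"],st["contact_force"].round(1))
s5=np.load("w5.npy",allow_pickle=True).item()
w=px2w("wrist",[[316,302]],.033+s5["position"][2]-.0083,s5)[0]; print("end rel tool",qR(s5["ee_rot"]).T@(w-s5["position"]))
m=(.5766,-.0059,.276)
L=[(box(-90,45,-72,88,8),(0,255,0)),(box(-36,36,4.5,76.5,44),(0,255,0)),(box(-36,36,-60.5,-12.5,44),(0,255,0)),(box(-36,-35,-12.5,4.5,8),(0,255,255)),(box(-36,-35,-12.5,4.5,44),(0,255,255))]
loops=[(place(l,*m),c) for l,c in L]
# bar: gripped 17.5 mm from its trailing end; leading dir = -tool x
zt=st["position"][2]-.0083+.033
tx=R[:2,0]; c0=st["position"][:2]-.025*tx
loops.append((place(box(-42.5,42.5,-7,7,1e3*zt),c0[0],c0[1],np.arctan2(-tx[1],-tx[0])),(0,0,255)))
cv2.imwrite("pics/w6c.png",crop(im,"wrist",st,loops,180,190,266,200,3))
p=st["position"][:2]; t=np.array([np.cos(.276),np.sin(.276)]); n=np.array([-t[1],t[0]]); d=p-np.array(m[:2])
print("tcp in module mm",1e3*d@t,1e3*d@n)
E
python3 o2.py
```

```text
[ 0.4711 -0.0403  0.0376] jaw 1.8469577700200186 Rz [-6.e-04 -2.e-04 -1.e+00] 7.35 0.013328250772063337 [ 0.6  0.3 -2.3]
end rel tool [ 0.01939309  0.00125258 -0.02469094]
tcp in module mm -110.85786257657278 -4.335781097874424
```

View pics/w6c.png

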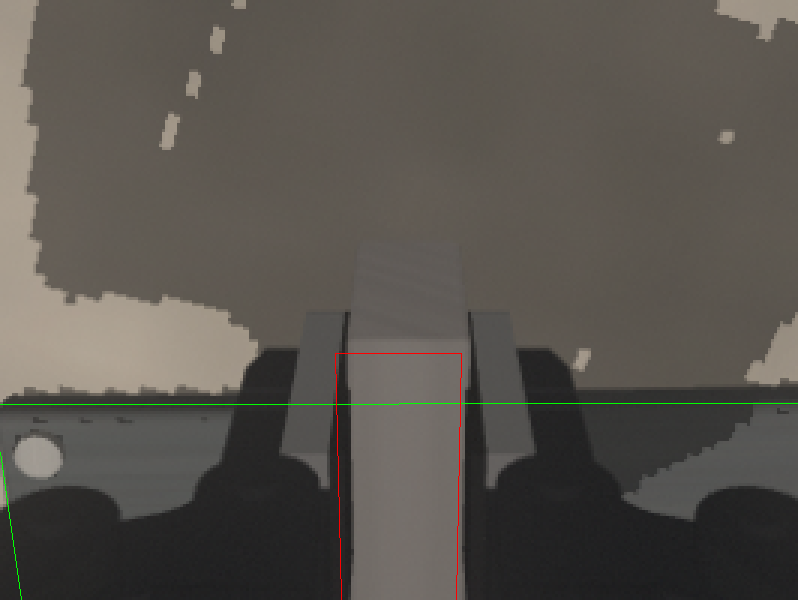

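The wrist sees the bar straight in the jaws, about 1.1 mm right of the prediction (rows 240-340), which is a small hand-eye bias. It can't see the gap mouth from here, so I'll compare bar and gap in the top and side cameras.

```bash
cat > o3.py <<'E'
from h import *
import sys
t=sys.argv[1]
it,st=snap("top",f"t{t}.png"); si,_=snap("side",f"s{t}.png")
R=qR(st["ee_rot"]);m=(.5766,-.0059,.276)
G,Y,Rd=(0,255,0),(0,255,255),(0,0,255)
L=[(box(-36,36,4.5,76.5,44),G),(box(-36,36,-60.5,-12.5,44),G),(box(-90,45,-72,88,8),G)]
loops=[(place(l,*m),c) for l,c in L]
zt=st["position"][2]-.0083+.033
tx=R[:2,0]; c0=st["position"][:2]-.025*tx
loops.append((place(box(-42.5,42.5,-7,7,1e3*zt),c0[0],c0[1],np.arctan2(-tx[1],-tx[0])),Rd))
c=w2px("side",[[.55,-.01,.03]])[0].astype(int); print(c)
a=crop(it,"top",None,loops,235,185,100,100,4)
b=crop(si,"side",None,loops,max(0,min(440,c[0]-100)),max(0,min(280,c[1]-100)),200,200,2)
a0=crop(it,"top",None,[],235,185,100,100,4) 
cv2.imwrite(f"pics/ts{t}.png",np.hstack([a,b]))
E
python3 o3.py 7
```

```text
[292 256]
```

View pics/ts7.png

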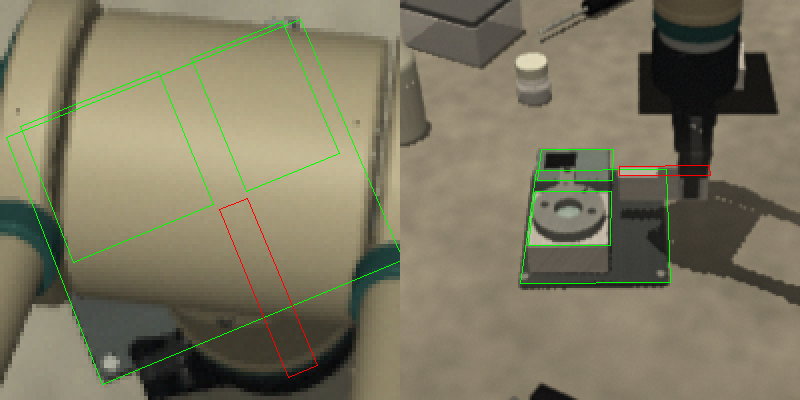

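The top view is blocked by the arm. In the side view, bar and module sit on their predicted outlines to about 1 px. I'll lower the bar and feel the entry in small steps.

carry_out --moves '[0,0,0.03,-1.2,0,0,0,0,-1,0,0,0.29,0.08,0,0,0,0.29,0.08,0,0,0,0.1,0.03,0,0,0,0.1,0.03,0,0,0,0.1,0.03,0,0,0,0.1,0.03,0,0,0,0.1,0.03,0,0,0,0,0,0,0]'

```text
clock: 8.5
position: [0.482, -0.0368, 0.0154]
ee_rot: [0.0, -0.138, 0.99, 0.0]
contact_force: [0.3, 0.1, -0.9]
width: 0.0132
```

```bash
cat > st.py <<'E'
from h import *
st=manip.get_state();R=qR(st["ee_rot"]);p=st["position"];t=np.array([np.cos(.276),np.sin(.276)]);n=np.array([-t[1],t[0]]);d=p[:2]-[.5766,-.0059];F=st["contact_force"]
print("t",st["clock"],"tcp",p.round(4),"mod mm",(1e3*d@t).round(2),(1e3*d@n).round(2),"jaw",np.arctan2(R[1,1],R[0,1]).round(4),"F mod",(F[:2]@t).round(1),(F[:2]@n).round(1),F[2].round(1),"M",st["moment"].round(2),"w",st["width"])
E
python3 st.py
```

```text
t 8.5 tcp [ 0.482  -0.0368  0.0154] mod mm -99.47 -3.94 jaw 1.847 F mod 0.3 0.0 -0.9 M [ 0.   -0.01  0.  ] w 0.013204804324905634
```

carry_out --moves '[0,0.1,0.03,0,0,0,0.1,0.03,0,0,0,0.1,0.03,0,0,0,0.19,0.05,0,0,0,0.19,0.055,0,0,0,0.29,0.08,0,0,0,0.29,0.08,0,0,0,0.29,0.08,0,0,0,0.29,0.08,0,0,0,0,0,0,0]'

```text
clock: 9.5
position: [0.5009, -0.0316, 0.0154]
ee_rot: [0.0, -0.138, 0.99, -0.0]
contact_force: [0.8, -0.0, -1.5]
width: 0.0132
```

```bash
python3 st.py
```

```text
t 9.5 tcp [ 0.5009 -0.0316  0.0154] mod mm -79.89 -4.13 jaw 1.8472 F mod 0.8 -0.3 -1.5 M [ 0.02  0.06 -0.01] w 0.013187482420374019
```

carry_out --moves '[0,0.29,0.085,0,0,0,0.29,0.085,0,0,0,0.29,0.085,0,0,0,0.29,0.085,0,0,0,0.29,0.085,0,0,0,0.19,0.055,0,0,0,0.1,0.03,0,0,0,0.1,0.03,0,0,0,0.1,0.03,0,0,0,0,0,0,0]'

```text
clock: 10.5
position: [0.5197, -0.026, 0.0153]
ee_rot: [0.0, -0.138, 0.99, 0.0]
contact_force: [-0.0, 0.2, -1.0]
width: 0.0132
```

```bash
python3 st.py
```

```text
t 10.5 tcp [ 0.5197 -0.026   0.0153] mod mm -60.25 -3.8 jaw 1.847 F mod 0.0 0.2 -1.0 M [ 0.03 -0.03  0.04] w 0.01321967817952533
```

carry_out --moves '[0,0.1,0.03,0,0,0,0.05,0.014,0,0,0,0.05,0.014,0,0,0,0.05,0.014,0,0,0,0.05,0.014,0,0,0,0.05,0.014,0,0,0,0.05,0.014,0,0,0,0,0,0,0,0,0,0,0,0,0,0,0,0,0]'

```text
clock: 11.5
position: [0.5232, -0.0249, 0.0153]
ee_rot: [-0.0, -0.138, 0.99, 0.0]
contact_force: [-2.4, -0.2, -0.6]
width: 0.0134
```

```bash
python3 st.py
```

```text
t 11.5 tcp [ 0.5232 -0.0249  0.0153] mod mm -56.6 -3.71 jaw 1.8471 F mod -2.3 0.5 -0.6 M [-0.15  0.22 -0.03] w 0.01336698212649683
```

carry_out --moves '[0,0,0,-0.1,0,0,0,0,-0.05,0,0,0.05,0.014,0,0,0,0.05,0.014,0,0,0,0.05,0.014,0,0,0,0,0,0,0,0,0,0,0,0,0,0,0,0,0,0,0,0,0,0,0,0,0,0,0]'

```text
clock: 12.5
position: [0.5231, -0.0248, 0.014]
ee_rot: [-0.002, -0.138, 0.99, -0.0]
contact_force: [-6.2, -3.6, 7.1]
width: 0.0132
```

```bash
python3 st.py
```

```text
t 12.5 tcp [ 0.5231 -0.0248  0.014 ] mod mm -56.66 -3.59 jaw 1.8476 F mod -6.9 -1.7 7.1 M [-0.49  0.8  -0.02] w 0.013207975047587615
```

The bar stopped advancing with 7 N of back-force at the predicted depth, and it rests on the plate, so it is home. Next I release, lift and look.

carry_out --moves '[40,0,0,0,0,40,0,0,0,0,40,0,0,0,0,40,0,0,1,0,40,0,0,3,0,40,0,0,4,0,40,1,0.5,4,-0.13,40,3,1.5,4,-0.13,40,3,1.5,4,-0.13,40,0.5,0.9,0,-0.14]'

```text
clock: 13.5
position: [0.6044, 0.019, 0.2178]
ee_rot: [0.008, 0.129, 0.992, 0.001]
contact_force: [-0.3, -1.5, -1.0]
width: 0.0343
```

carry_out --moves '[40,0,0,0,0,40,0,0,0,0,40,0,0,0,0,40,0,0,0,0,40,0,0,0,0,40,0,0,0,0,40,0,0,0,0,40,0,0,0,0,40,0,0,0,0,40,0,0,0,0]'

```text
clock: 14.5
position: [0.5975, 0.0183, 0.2105]
ee_rot: [0.0, 0.127, 0.992, 0.0]
contact_force: [0.6, 0.2, -0.4]
width: 0.034
```

```bash
cat > o4.py <<'E'
from h import *
im,st=snap("wrist","w8.png"); np.save("w8.npy",st,allow_pickle=True)
exec(open("st.py").read())
m=(.5766,-.0059,.276);G,Y,Rd=(0,255,0),(0,255,255),(0,0,255)
c=w2px("wrist",place([[-.02,.02,.05]],*m),st)[0];print(c)
L=[(box(-36,36,4.5,76.5,44),G),(box(-36,36,-60.5,-12.5,44),G),(circ(0,40.5,33,56),Y),(box(-76,9,-11,3,38),Rd)]
x0,y0=(max(0,min(640-266,int(c[0])-133)),max(0,min(280,int(c[1])-100)));print(x0,y0)
cv2.imwrite("pics/w8c.png",crop(im,"wrist",st,[(place(l,*m),k) for l,k in L],x0,y0,266,200,3))
s3=np.load("w3.npy",allow_pickle=True).item()
h=px2w("wrist",[[210+213/2,120+151/2],[210+314/2,120+180/2]],.056,s3);print("holes w3",h,np.linalg.norm(h[1]-h[0]),h.mean(0))
E
python3 o4.py
```

```text
t 14.55 tcp [0.5975 0.0184 0.2105] mod mm 26.76 17.63 jaw 1.3171 F mod 0.2 -1.2 0.3 M [ 0.04  0.01 -0.05] w 0.03430824810237898
[286.63983825 165.0682615 ]
153 65
holes w3 [[0.54517473 0.03392075 0.056     ]
 [0.58869848 0.03672668 0.056     ]] 0.04361410680079169 [0.5669366  0.03532371 0.056     ]
```

View pics/w8c.png

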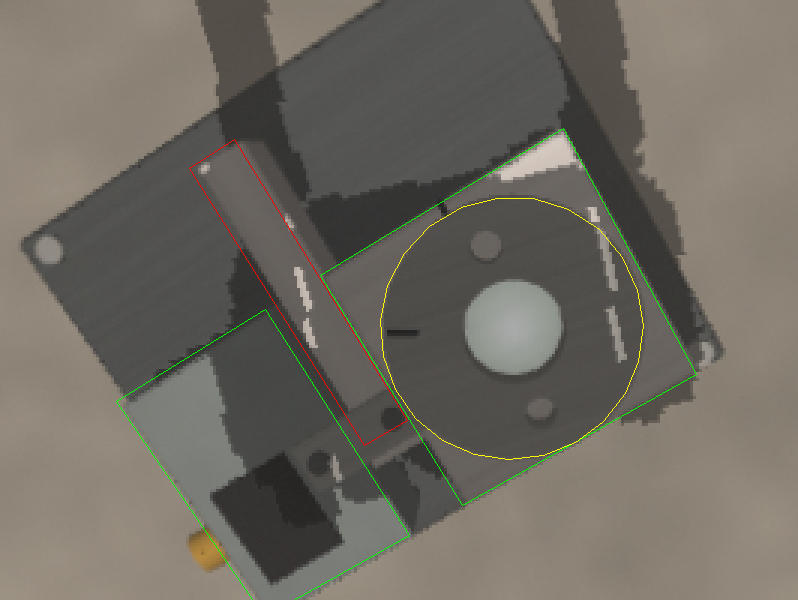

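The spacer is at its home outline (trailing end at (215,155) in the crop). The ring centre is at (513,327) and the holes at (486,245) and (540,408). The ring mark at (402,332) needs about 60 degrees clockwise to reach the housing mark at (443,207). Now over to the rest.

carry_out --moves '[40,-1.3,4.5,0,0,40,-1.3,4.5,0,0,40,-1.3,4.5,0,0,40,-1.3,4.5,0,0,40,-1.3,4.5,0,0,40,0,0,0,0,40,0,0,0,0,40,0,0,0,0,40,0,0,0,0,40,0,0,0,0]'

```text
clock: 15.55
position: [0.5331, 0.242, 0.2104]
ee_rot: [0.0, 0.128, 0.992, -0.0]
contact_force: [0.1, 0.2, 0.0]
width: 0.0346
```

```bash
cat > o5.py <<'E'
from h import *
s8=np.load("w8.npy",allow_pickle=True).item()
h=px2w("wrist",[[153+486/3,65+245/3],[153+540/3,65+408/3]],.056,s8);e=h[1]-h[0];print("holes w8",h.round(4).tolist(),np.linalg.norm(e),h.mean(0),np.arctan2(e[1],e[0]))
im,st=snap("wrist","w9.png"); np.save("w9.npy",st,allow_pickle=True)
exec(open("st.py").read())
r=(.498,.2526,-.261);G,Y,Rd=(0,255,0),(0,255,255),(0,0,255)
c=w2px("wrist",place([[0,0,.04]],*r),st)[0];print(c)
L=[(box(-58,58,-25,25,0),G),(box(-42,42,-9,9,32),Rd),(box(-20,20,-8,8,82),Y),(box(-48,48,-18,18,30),G)]
x0,y0=(max(0,min(640-266,int(c[0])-133)),max(0,min(280,int(c[1])-100)));print(x0,y0)
cv2.imwrite("pics/w9c.png",crop(im,"wrist",st,[(place(l,*r),k) for l,k in L],x0,y0,266,200,3))
E
python3 o5.py
```

```text
holes w8 [[0.5435, 0.0324, 0.056], [0.5866, 0.0355, 0.056]] 0.043221156346722675 [0.56506151 0.03397932 0.056     ] 0.0721851053849376
t 15.6 tcp [0.533  0.2422 0.2105] mod mm 25.67 250.56 jaw 1.3151 F mod 0.4 0.3 -0.2 M [ 0.02  0.02 -0.04] w 0.03413771399322025
[316.48617761 169.86530385]
183 69
```

View pics/w9c.png

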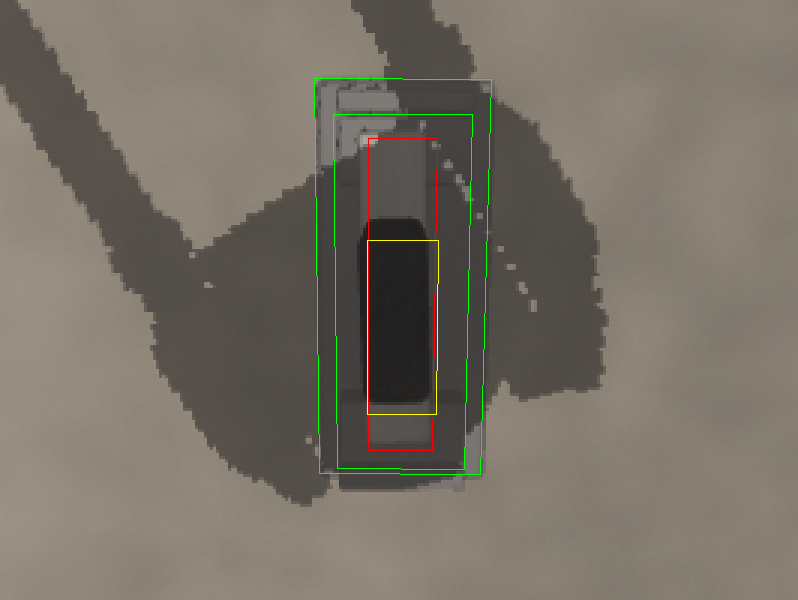

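The spanner handle is at (395,315) in the crop, about 1.5-2 mm left of the rest centre line, parallel to the jaws, and lying squarely in its rest. Now I grasp it.

carry_out --moves '[40,-1.8,0.45,-2,0,40,-1.75,0.45,-3,0,40,0,0,-4,0,40,0,0,-4,0,40,0,0,-2.5,0,40,0,0,-1,0,40,0,0,0,0,0,0,0,0,0,0,0,0,0,0,0,0,0,0,0]' --squeeze 80

```text
clock: 16.6
position: [0.4984, 0.2527, 0.047]
ee_rot: [0.002, 0.127, 0.992, 0.001]
contact_force: [0.7, -0.0, 1.0]
width: 0.015
```

```bash
python3 st.py
```

```text
t 16.6 tcp [0.4984 0.2527 0.047 ] mod mm -4.81 270.12 jaw 1.317 F mod 0.6 -0.2 1.0 M [-0.02 -0.07 -0.01] w 0.01503958586991987
```

carry_out --moves '[0,0,0,0,0,0,0,0,0,0,0,0,0,1,0,0,0,0,3,0,0,0,0,4,0,0,1.3,-4.4,0,0.065,0,1.3,-4.4,0,0.065,0,1.4,-4.4,0,0.065,0,1.4,-4.4,0,0.065,0,1.4,-4.3,0,0.065]'

```text
clock: 17.6
position: [0.5645, 0.0318, 0.1256]
ee_rot: [-0.001, -0.037, 0.999, 0.0]
contact_force: [0.7, 0.6, -1.5]
width: 0.0154
```

carry_out --moves '[0,0,0,-1,0,0,0,0,-1,0,0,0,0,0,0,0,0,0,0,0,0,0,0,0,0,0,0,0,0,0,0,0,0,0,0,0,0,0,0,0,0,0,0,0,0,0,0,0,0,0]'

```text
clock: 18.6
position: [0.565, 0.0333, 0.1055]
ee_rot: [0.0, -0.036, 0.999, 0.0]
contact_force: [-0.6, -1.0, -0.6]
width: 0.0153
```

```bash
cat > o6.py <<'E'
from h import *
im,st=snap("wrist","w10.png"); np.save("w10.npy",st,allow_pickle=True)
exec(open("st.py").read())
m=(.5766,-.0059,.276);G,Y,Rd=(0,255,0),(0,255,255),(0,0,255)
zu=1e3*p[2]-21
yaw=np.arctan2(R[1,1],R[0,1])-np.pi/2
L=[(place(l,*m),k) for l,k in [(box(-36,36,4.5,76.5,44),G),(circ(0,40.5,33,56),Y)]]+[(place(box(-42,42,-9,9,zu+8),p[0],p[1],yaw),Rd)]
cv2.imwrite("pics/w10c.png",crop(im,"wrist",st,L,183,100,266,200,3))
E
python3 o6.py
```

```text
t 18.65 tcp [0.565  0.0333 0.1055] mod mm -0.43 40.88 jaw 1.6419 F mod -1.1 0.2 -1.0 M [-0.02  0.01  0.01] w 0.015001397051214194
```

View pics/w10c.png

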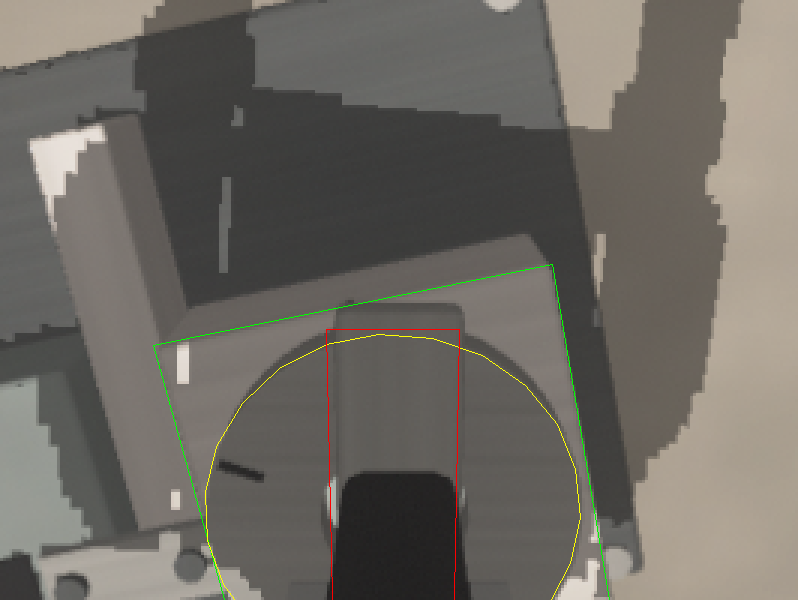

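The spanner is held over the ring. In the crop, the bar end is at (398,312) where I predicted (394,329), so it sits about 2 mm towards the robot in the grip. The ring is near the yellow circle. I'll fit the ring's rim numerically in this same picture, so the camera bias cancels.

```bash
cat > fit.py <<'E'
from h import *
im=cv2.imread("pics/w10.png");st=np.load("w10.npy",allow_pickle=True).item()
g=cv2.GaussianBlur(cv2.cvtColor(im,6).astype(np.float32),(0,0),.8)
c0=np.array([.5656,.0331]);rs=np.arange(.027,.041,.0002)
pts=[]
for a in np.radians(np.arange(0,360,4)):
    P=np.c_[c0[0]+rs*np.cos(a),c0[1]+rs*np.sin(a),0*rs+.056]
    uv=w2px("wrist",P,st).astype(np.float32)
    if uv[:,1].max()>=290 or ((uv[:,0]>290)&(uv[:,0]<342)).any(): continue
    v=cv2.remap(g,uv[:,0].reshape(-1,1),uv[:,1].reshape(-1,1),1).ravel()
    d=np.gradient(v); i=np.argmax(d); j=np.argmin(d)
    print(int(np.degrees(a)),"rise r",(rs[i]*1e3).round(1),d[i].round(1),"fall",(rs[j]*1e3).round(1),d[j].round(1),uv[30].round(),end=" | ")
    if d[i]>1.2: pts.append((a,rs[i]))
pts=np.array(pts);xy=c0+np.c_[np.cos(pts[:,0]),np.sin(pts[:,0])]*pts[:,1:]
from scipy.optimize import least_squares
s=least_squares(lambda p:np.hypot(*(xy-p[:2]).T)-p[2],[*c0,.033],loss="soft_l1",f_scale=.0005)
s2=least_squares(lambda p:np.hypot(*(xy-p).T)-.033,c0,loss="soft_l1",f_scale=.0005)
print("\nfit",s.x,"fixed r",s2.x,len(xy))
u=px2w("wrist",[[183+398/3,100+314/3]],st["position"][2]-.021+.008,st)[0];print("bar end tool",(qR(st["ee_rot"]).T@(u-st["position"])*1e3).round(2))
E
python3 fit.py
```

```text
80 rise r 35.8 13.2 fall 38.2 -12.5 [373. 286.] | 84 rise r 38.6 7.5 fall 36.8 -0.6 [375. 282.] | 88 rise r 35.2 11.5 fall 36.8 -14.8 [375. 278.] | 92 rise r 35.0 7.3 fall 36.6 -11.3 [376. 274.] | 96 rise r 33.2 4.0 fall 35.8 -11.5 [376. 270.] | 100 rise r 33.2 4.3 fall 35.4 -8.9 [376. 266.] | 104 rise r 33.4 3.4 fall 35.0 -7.9 [376. 262.] | 108 rise r 33.4 4.5 fall 35.0 -8.1 [375. 258.] | 112 rise r 33.4 4.7 fall 35.2 -7.8 [374. 254.] | 116 rise r 33.0 4.0 fall 35.8 -8.9 [373. 250.] | 119 rise r 33.4 4.1 fall 36.2 -8.8 [371. 246.] | 124 rise r 33.6 4.4 fall 36.8 -9.5 [369. 242.] | 128 rise r 34.0 5.3 fall 37.6 -8.4 [367. 239.] | 132 rise r 34.0 5.5 fall 38.8 -8.3 [364. 235.] | 136 rise r 34.4 6.4 fall 40.4 -8.6 [362. 232.] | 140 rise r 34.4 7.1 fall 33.0 -2.1 [358. 229.] | 144 rise r 34.6 6.8 fall 33.0 -2.2 [355. 226.] | 148 rise r 34.8 6.4 fall 33.2 -2.1 [352. 223.] | 212 rise r 34.6 6.5 fall 39.8 -2.8 [283. 218.] | 216 rise r 34.8 5.9 fall 40.4 -3.0 [279. 221.] | 220 rise r 34.4 6.0 fall 32.6 -2.3 [275. 223.] | 224 rise r 34.2 5.8 fall 32.6 -2.1 [272. 226.] | 228 rise r 33.8 6.3 f
[... 176 characters left out ...]
44 rise r 32.6 4.3 fall 35.4 -0.2 [258. 242.] | 248 rise r 32.6 5.1 fall 39.8 -0.8 [256. 246.] | 252 rise r 32.8 4.5 fall 38.4 -1.4 [254. 250.] | 256 rise r 31.8 7.7 fall 36.4 -0.9 [253. 254.] | 260 rise r 32.6 4.2 fall 35.4 -0.7 [252. 258.] | 264 rise r 32.8 4.3 fall 33.8 -1.0 [251. 262.] | 268 rise r 37.4 17.1 fall 39.0 -15.9 [251. 266.] | 272 rise r 37.4 7.0 fall 38.8 -7.0 [251. 270.] | 276 rise r 38.4 1.4 fall 32.6 -1.5 [251. 274.] | 280 rise r 37.8 12.1 fall 40.8 -2.8 [251. 278.] | 284 rise r 38.4 11.8 fall 34.4 -12.3 [252. 282.] | 288 rise r 40.2 10.4 fall 33.8 -5.6 [253. 286.] | 
fit [0.56880727 0.03245203 0.03593894] fixed r [0.56423082 0.03323859] 38
bar end tool [43.98  0.88 13.  ]
```

The fit puts the ring centre at (0.5659,0.0334) and the bar centre at (0.5629,0.0341), both as seen in this picture. So I shift +2.9 mm in x and -0.7 mm in y, then descend by feel.

carry_out --moves '[0,0.29,-0.07,0,0,0,0,0,-1,0,0,0,0,-0.6,0,0,0,0,0,0,0,0,0,-0.15,0,0,0,0,-0.15,0,0,0,0,-0.15,0,0,0,0,0,0,0,0,0,0,0,0,0,0,0,0]'

```text
clock: 19.65
position: [0.568, 0.0326, 0.0851]
ee_rot: [0.0, -0.036, 0.999, 0.0]
contact_force: [0.6, -0.1, -2.1]
width: 0.0149
```

```bash
python3 st.py
```

```text
t 19.65 tcp [0.568  0.0326 0.0851] mod mm 2.25 39.39 jaw 1.642 F mod 0.6 -0.3 -2.1 M [-0.02 -0.01 -0.02] w 0.014913902626872559
```

carry_out --moves '[0,0,0,-0.1,0,0,0,0,-0.1,0,0,0,0,-0.1,0,0,0,0,-0.1,0,0,0,0,-0.1,0,0,0,0,-0.1,0,0,0,0,0,0,0,0,0,0,0,0,0,0,0,0,0,0,0,0,0]'

```text
clock: 20.65
position: [0.5679, 0.0326, 0.0789]
ee_rot: [0.0, -0.036, 0.999, 0.0]
contact_force: [-1.0, -0.1, -1.6]
width: 0.0151
```

```bash
python3 st.py
```

```text
t 20.65 tcp [0.5679 0.0326 0.0789] mod mm 2.15 39.42 jaw 1.642 F mod -1.0 0.2 -1.6 M [ 0.04 -0.01 -0.05] w 0.015096224152006137
```

The pins went in freely. Now I bring the bar down onto the ring.

carry_out --moves '[0,0,0,-0.05,0,0,0,0,-0.05,0,0,0,0,-0.05,0,0,0,0,-0.05,0,0,0,0,0,0,0,0,0,0,0,0,0,0,0,0,0,0,0,0,0,0,0,0,0,0,0,0,0,0,0]'

```text
clock: 21.65
position: [0.568, 0.0326, 0.0788]
ee_rot: [0.001, -0.036, 0.999, -0.0]
contact_force: [-2.8, -0.4, 10.4]
width: 0.0153
```

```bash
python3 st.py
```

```text
t 21.65 tcp [0.568  0.0326 0.0788] mod mm 2.26 39.41 jaw 1.6421 F mod -2.8 0.4 10.4 M [0.   0.66 0.02] w 0.015337163184558465
```

Contact at 10 N with the bar on the ring, so the pins are fully engaged. I ease the pressure and turn clockwise.

carry_out --moves '[0,0,0,0.08,0,0,0,0,0,-0.05,0,0,0,0,-0.08,0,0,0,0,-0.08,0,0,0,0,-0.08,0,0,0,0,-0.08,0,0,0,0,-0.08,0,0,0,0,0,0,0,0,0,0,0,0,0,0,0]'

```text
clock: 22.65
position: [0.5683, 0.0323, 0.0788]
ee_rot: [0.001, 0.188, 0.982, -0.0]
contact_force: [-1.6, -0.4, 5.7]
width: 0.015
```

```bash
python3 st.py
```

```text
t 22.65 tcp [0.5683 0.0323 0.0788] mod mm 2.42 39.01 jaw 1.1919 F mod -1.6 0.0 5.7 M [-0.09  0.3  -0.07] w 0.014957299204868192
```

carry_out --moves '[0,0,0,0,-0.08,0,0,0,0,-0.08,0,0,0,0,-0.08,0,0,0,0,-0.08,0,0,0,0,-0.08,0,0,0,0,-0.05,0,0,0,0,-0.05,0,0,0,0,-0.03,0,0,0,0,0,0,0,0,0,0]'

```text
clock: 23.65
position: [0.5681, 0.032, 0.0788]
ee_rot: [0.001, 0.439, 0.899, -0.0]
contact_force: [-2.0, -2.4, 6.4]
width: 0.0155
```

```bash
python3 st.py
```

```text
t 23.65 tcp [0.5681 0.032  0.0788] mod mm 2.15 38.74 jaw 0.6623 F mod -2.6 -1.8 6.4 M [-0.26  0.49  0.02] w 0.01551114158196301
```

carry_out --moves '[0,0,0,0,-0.04,0,0,0,0,-0.04,0,0,0,0,-0.04,0,0,0,0,-0.03,0,0,0,0,-0.03,0,0,0,0,0,0,0,0,0,0,0,0,0,0,0,0,0,0,0,0,0,0,0,0,0]'

```text
clock: 24.65
position: [0.568, 0.0319, 0.0789]
ee_rot: [0.001, 0.515, 0.857, -0.001]
contact_force: [-2.5, -1.3, 7.7]
width: 0.015
```

```bash
python3 st.py
```

```text
t 24.65 tcp [0.568  0.0319 0.0789] mod mm 1.98 38.68 jaw 0.489 F mod -2.7 -0.6 7.7 M [-0.05  0.46  1.8 ] w 0.015007534284019138
```

The moment about z rose to 1.8 N m, so the ring is at its stop after 1.16 rad of spanner turn. Now I unload, lift straight out, and carry the spanner back.

carry_out --moves '[0,0,0,0,0.05,0,0,0,0,0,0,0,0,0.5,0,0,0,0,1.5,0,0,0,0,3,0,0,-1.4,4.4,0,0.146,0,-1.4,4.4,0,0.146,0,-1.4,4.4,0,0.146,0,-1.4,4.4,0,0.146,0,-1.4,4.4,0,0.146]'

```text
clock: 25.65
position: [0.4972, 0.2544, 0.1278]
ee_rot: [0.0, 0.151, 0.989, 0.0]
contact_force: [1.0, 0.0, -1.5]
width: 0.0151
```

carry_out --moves '[0,0,0,-2,0.048,0,0,0,-2,0,0,0,0,0,0,0,0,0,0,0,0,0,0,0,0,0,0,0,0,0,0,0,0,0,0,0,0,0,0,0,0,0,0,0,0,0,0,0,0,0]'

```text
clock: 26.65
position: [0.498, 0.2526, 0.0879]
ee_rot: [0.0, 0.13, 0.992, 0.0]
contact_force: [-0.0, 0.5, -2.0]
width: 0.0152
```

```bash
python3 st.py; cat > o7.py <<'E'
from h import *
im,st=snap("wrist","w11.png"); np.save("w11.npy",st,allow_pickle=True)
p=st["position"];R=qR(st["ee_rot"]);r=(.498,.2526,-.261);G,Y,Rd=(0,255,0),(0,255,255),(0,0,255)
zu=1e3*p[2]-23;yaw=np.arctan2(R[1,1],R[0,1])-np.pi/2
L=[(place(box(-58,58,-25,25,0),*r),G),(place(box(-48,48,-18,18,30),*r),Y),(place(box(-42,42,-9,9,zu+8),p[0],p[1],yaw),Rd)]
a=crop(im,"wrist",st,L,183,90,200,200,2)
t,_=snap("top","t11.png")
cv2.imwrite("pics/w11c.png",np.hstack([a,crop(t,"top",None,[],235,185,100,100,4)]))
E
python3 o7.py
```

```text
t 26.65 tcp [0.498  0.2526 0.0879] mod mm -5.23 270.14 jaw 1.3099 F mod 0.1 0.5 -2.0 M [0.01 0.03 0.01] w 0.01521617117399666
```

View pics/w11c.png

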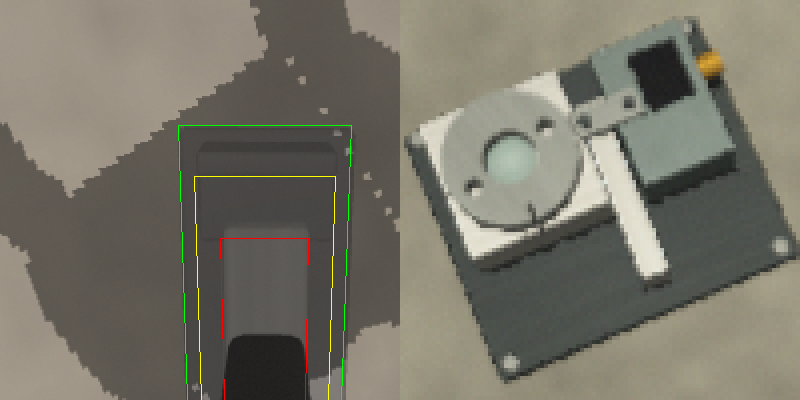

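On the left, the spanner bar is centred over the rest (bar at column 266, rest at 265). On the right, the ring's mark meets the housing line at (536,215) and the spacer is home. Now I lower the spanner.

carry_out --moves '[0,0,0,-1.5,0,0,0,0,-1.5,0,0,0,0,-0.6,0,0,0,0,-0.3,0,0,0,0,-0.1,0,0,0,0,-0.1,0,0,0,0,-0.05,0,0,0,0,0,0,0,0,0,0,0,0,0,0,0,0]'

```text
clock: 27.75
position: [0.4985, 0.2528, 0.0469]
ee_rot: [0.001, 0.13, 0.992, 0.0]
contact_force: [0.4, -0.4, 1.7]
width: 0.0147
```

```bash
python3 st.py
```

```text
t 27.75 tcp [0.4985 0.2528 0.0469] mod mm -4.69 270.19 jaw 1.3101 F mod 0.3 -0.5 1.7 M [-0.03  0.15  0.01] w 0.014672642284618443
```

Light contact on the ledges at the expected height. I release and lift away.

carry_out --moves '[40,0,0,0,0,40,0,0,0,0,40,0,0,0,0,40,0,0,1,0,40,0,0,3,0,40,0,0,4,0,40,0,0,4,0,40,1.5,0,4,0,40,1.5,0,0,0,40,0.5,0,0,0]'

```text
clock: 28.75
position: [0.5348, 0.2528, 0.2078]
ee_rot: [0.002, 0.13, 0.991, 0.001]
contact_force: [-0.5, -0.1, -0.9]
width: 0.0335
```

carry_out --moves '[40,0,0,0,0,40,0,0,0,0,40,0,0,0,0,40,0,0,0,0,40,0,0,0,0,40,0,0,0,0,40,0,0,0,0,40,0,0,0,0,40,0,0,0,0,40,0,0,0,0]'

```text
clock: 29.75
position: [0.5329, 0.2526, 0.2063]
ee_rot: [0.0, 0.13, 0.992, 0.0]
contact_force: [-0.0, 0.2, 0.0]
width: 0.0339
```

```bash
cat > o8.py <<'E'
from h import *
exec(open("st.py").read())
im,st=snap("wrist","w12.png"); t,_=snap("top","t12.png")
r=(.498,.2526,-.261);G,Rd=(0,255,0),(0,0,255)
L=[(place(box(-58,58,-25,25,0),*r),G),(place(box(-42,42,-9,9,32),*r),Rd)]
a=crop(im,"wrist",st,L,216,69,200,200,2)
cv2.imwrite("pics/w12c.png",np.hstack([a,crop(t,"top",None,[],235,185,100,100,4)]))
E
python3 o8.py
```

```text
t 29.75 tcp [0.5329 0.2526 0.2063] mod mm 28.42 260.64 jaw 1.31 F mod 0.0 0.2 0.0 M [-0.02  0.01  0.03] w 0.03394979286586027
```

View pics/w12c.png

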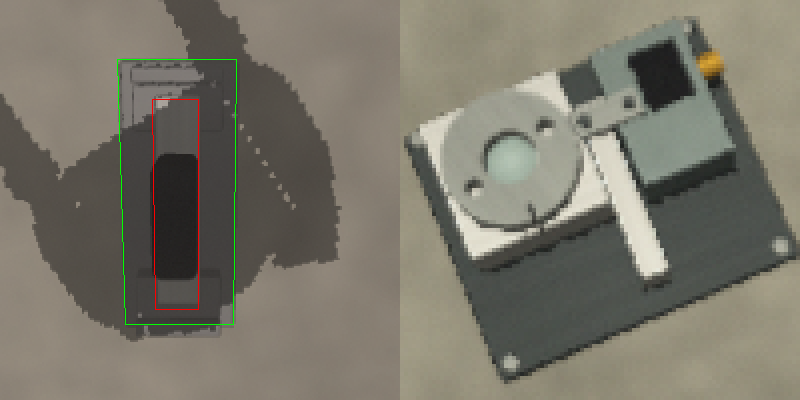

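The spanner lies flat on both ledges inside the lips, the ring marks meet at (536,215), and the spacer is in the gap. One number check on how far the spacer sticks out, then I hand in.

```bash
python3 - <<'E'
from h import *
for uv in [(235+251/4,185+275/4)]:
    d=px2w("top",[uv],.038)[0][:2]-[.5766,-.0059];t=np.array([np.cos(.276),np.sin(.276)]);print(d@t*1e3,"expect -76",d@[-t[1],t[0]]*1e3)
manip.sign_off()
E
```

```text
-74.55370699875186 expect -76 0.18212658178000038
the job is handed in; nothing more can be done
```

The job is done and handed in at about 30 s of the 61 s allowed.

- **Spacer:** it slid in freely and stopped against the stop with about 7 N of back-force. In the last top picture its outer end is at module x -74.6 mm (expected -76). Sideways, one hand-picked pixel read y +0.2 mm where -4 is expected. That pick disagrees, and I did not follow it up; the arm measured about -3.6 mm at the stop.
- **Lock ring:** both pins went in without force and the bar came down onto the ring. I turned it clockwise about 1.16 rad with the spanner until the moment rose to 1.8 N m. The last top picture shows the ring's line meeting the housing's line.
- **Spanner:** it is back flat on both ledges, inside the lips. The gripper is open and clear above it, reading about zero force.

Against expectation, the wrist camera was off by about 1 to 2.5 mm. I allowed for this by comparing the spanner with the ring in the same picture. The bystanders were not checked again at the end, but no unexpected contact force showed in any reading.

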